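# Lock the movement holder onto its keyhole mount

## Robot

A 6-joint arm with a two-finger parallel gripper is mounted at the origin on the work surface. World frame = base frame: x ahead of the robot, y to its left, z up, the work surface at z = 0. Lengths are in m, angles in rad, forces in N, time in s.
With the tool pointing down it reaches from about 0.35 to 0.975 m from the base axis. Payload 4.9 kg.
Tool frame: the origin (TCP) lies at the very end of the fingers, on their centre line; the grasp point (between the pads) lies manip.grip_point_offset behind it (manip.grip_point_offset is the distance from the TCP to the grasp point, in m); z points along the fingers, y is the line along which they close (so a half turn about z gives the same grasp; the last joint's range is limited). The gripper opens to 85 mm and grips with 20 to 120 N. Pads are 22 mm wide; open, the fingers measure 114 mm over their backs; the gripper's body (76 mm by 85 mm) begins 54 mm behind the grasp point. The pads swing forward as they close: fully open they stand 13 mm farther back than shut.
Start: joints at [-1.315, 0.053, 1.613, -0, 1.476, -0.119], TCP at [0.229, -0.582, 0.231] pointing down, gripper open.
Joint ranges: [-3.01, 3.01], [-1.01, 2.22], [0.06, 2.58], [-1.02, 4.17], [0.09, 2.62], [-3.14, 3.14]. Speed limits (rad/s): [2.57, 2.57, 3.14, 3.14, 3.14, 3.14].

## Interface

Orientations are given as a unit quaternion [w, x, y, z].
In Python, from plant import manip gives the robot as it stands.
- The arm moves only by the shell command python3 -m crank 'ROWS' [OPENING]. ROWS is JSON, a list of rows, each an object of numbers: "x", "y", "z": the shift along the tool's x, y, z in cm; "turn": the turn about the tool's z in rad. In form: [{"x": .., "y": .., "z": .., "turn": ..}, ...]. A call has 1 to 5 rows; each row shifts and turns the commanded pose from where the row before left it, along the tool's axes as they then stand; what a row does not reach is not made up. A row lasts 1/10 s, in which the tool goes at most 50 mm and 8.59 degrees, less where a joint would pass 70% of its speed; a pose out of reach is approached as far as the arm can. A call with a gripper value outside its range is refused whole. OPENING is the opening in per cent of the stroke, from 0 (shut) to 100 (fully open), set as the call begins (- or left out, the last holds). The fingers move at their own pace and stop on an object; the grip force is fixed at half the most. Time passes only in rows, so rows that do not move let the fingers close. It gives the time, the measured TCP pose, the force, the opening and the grip force at its end, in the units of the state.
- manip.state(): the state, without advancing time (a new reading comes with each control period).
- manip.grab_frame(name): name is "side" or "top" or "wrist"; returns (picture, depth): 384x512x3 uint8, red, green, blue; 384x512 float32, m along the optical axis (not along the pixel's ray), 0 where there is no reading.
- manip.camera_model(name): a dict with "mtx" (3x3 intrinsics, pixels), "world_to_cam" (4x4, takes a point from world to camera coordinates). Camera axes: x right, y down, z forward; pixel columns grow to the right and rows downward; lengths in m; the calibration is good to about 2 mm. A picture is of the moment at which its call begins: read the wrist's pose just before it. camera_model takes no time and is no camera call; for the wrist camera it gives the pose at the moment of the call.
- manip.job_done(): hands the job in; it is judged then, once.
The state is a dict: "time": time; "joint_pos": joint angles; "joint_vel": joint speeds; "joint_efforts": joint torques, N m; "tool_pos": TCP position; "tool_rot": TCP orientation; "contact_force": force on the tool from outside, world axes, zero at the start; "ft_torque": the same for the moment, N m; "gripper_width": opening from 0.0 (shut) to 1.0 (fully open); "grasp_force": force on a finger pad.
Only numpy, scipy, OpenCV 4.12 (cv2) and the standard library are available. Lean on these libraries where they do the work, as an engineer would, in place of code of your own. Each camera call takes 0.05 s, during which the arm holds its last target. There are 200 camera calls.

## Task

Take the movement holder by its block, set its keyhole plate down over the two screw heads of the mounting station, then slide it along, catch-pin end trailing, until it is fully home and the spring catch pin has sprung up behind the plate; let go and leave it locked there. Go gently: feel for the screws and for the end of the slots without forcing the plate (stay well under 40 N on the station), and do not push the other things on the bench about.

Things in the scene. Friction and masses are not known exactly. Their poses are not given: they have to be found in the camera images.
- holder_grip (a point): Centre of the movement holder's aluminium grip block, 28 mm above the underside of the steel plate it stands on. Block 30 mm long (x), 26 mm wide (y: grip it across y), from the plate's top to 48 mm above its underside, with a brass disc 24 mm across, 6 mm high on top. Axes as holder. Fingertips must stay above the plate, which reaches 35 mm either side in y.
- holder: The whole holder, about 0.35 kg; origin on the plate's underside, below the block; starts flat on the bench. Plate 174 x 70 x 4 mm, from x = -80 to +94 mm. On its centre line two keyholes: 8-sided holes 17 mm across, centred at x = +58 and -42 mm, each with a 9 mm wide slot running from it towards -x. Slid home, the screws' axes lie 16 mm from the hole centres, at x = +42 and -58 mm.
- holder_front (a point): Middle of the plate's front edge, 94 mm from the block's centre along the holder's +x and 26 mm below it. This end leads in the slide.
- base: Mounting station fixed to the bench: dark steel base 240 x 96 x 14 mm (x long), origin at its underside's centre on the bench. On it an aluminium strip 190 x 76 x 6 mm with screws and catch pin is clamped on the base's centre line, its centre anywhere up to 16 mm either way along x from the base's. That shift is not measured: find the screws by sight or feel.
- base_seat (a point): Point above the base's centre in the plane of the strip's top, 20 mm above the bench. Two screws stand at x = +50 and -50 mm from the strip's centre (not the base's): shank 6 mm thick; flat head 12 mm across, from 7 to 11 mm above the strip. The plate (4 mm) lies on the strip, under the heads.
- base_mid (a point): Over the base's centre, 48 mm above the bench: height of the block's centre when the plate lies on the strip. Holder's x along the base's +x. Holes over the heads: block's centre 8 mm to the -x side of the strip's centre; sliding 16 mm to the base's +x reaches the stop, 8 mm to the +x side.
- catch (a joint): Spring catch pin, brass, 8 mm thick, upright in the strip, 78 mm to the -x side of the strip's centre. Value: m pressed down; 0 = up, standing 5 mm above the strip; about 0.005 = held flush under the plate. It needs under 2 N to press, goes down under the plate as this is set down, and springs up by itself behind the plate's rear edge once the plate is within about 2 mm of its stop.
- blower: Bystander: red rubber dust blower, 100 mm tall, 44 mm across. Origin at its underside's centre.
- loupe: Bystander: black eye loupe, 30 mm tall, 36 mm across. Origin at its underside's centre.
- oil_jar: Bystander: small glass jar, 45 mm tall, 40 mm across. Origin at its underside's centre.
- brush_cup: Bystander: glass with brushes in it, 64 mm across; 80 mm tall, brushes to 155 mm. Origin at its underside's centre.
- case_ring: Bystander: steel watch-case ring, 40 mm across, 9 mm tall. Origin at its underside's centre.
- driver: Bystander: screwdriver lying on the bench, 120 mm long.
- weight: Bystander: brass weight, 36 mm across, 50 mm tall. Origin at its underside's centre.
Not all that is in view belongs to the job. What is shaped like the holder but green or orange is not meant.

How it is judged:
On the way:
1. the plate lies down on the strip with both screw heads through the holes, not yet slid home (catch pin held down under it) (y of holder_grip in the frame of base between -0.003 and 0.003 m and z of holder_grip in the frame of base between 0.0465 and 0.0495 m and angle between the x axis of holder_grip and the x axis of base, either way round below 0.06 rad and x of holder_front in the frame of base above 0.03 m and value of joint catch above 0.0035 m), for 0.1 s.
At the end, for the whole second after the job is handed in: Plate flat on the strip (block 48 mm above the bench +-1.5 mm, within 3 mm of the base's centre line, 0.06 rad, front to the base's +x), home: catch pin up behind it (pressed under 1.5 mm), block 8 mm +-19 mm to the +x side of the base's centre; at rest, let go (y of holder_grip in the frame of base between -0.003 and 0.003 m and z of holder_grip in the frame of base between 0.0465 and 0.0495 m and angle between the x axis of holder_grip and the x axis of base, either way round below 0.06 rad and x of holder_front in the frame of base above 0.03 m and x of holder_grip in the frame of base between -0.011 and 0.027 m and value of joint catch below 0.0015 m and linear speed of holder below 0.01 m/s); the robot touches nothing.
It fails at once if the holder is forced against the mounting station (over 40 N) (contact force between base and holder above 40 N).
It fails at once if the robot itself pushes on the mounting station (over 20 N) (contact force between base and the fingers above 20 N or contact force between base and the arm above 20 N).
It fails at once if a bystander is pushed more than 30 mm from its place (distance of any of blower, loupe, oil_jar, brush_cup, case_ring, driver, weight from where it was at the start of the episode above 0.03 m).
It also fails if it takes over 72 s, if anything falls off the work surface, if the arm or the gripper's body presses on something with over 40 N, if the wrist force passes 120 N, or if a joint passes its speed limit or range.

## Working session

There is one attempt and no reset: what is moved stays moved. The work goes in short steps, Python scripts to look and compute and a shell command to move; the robot and the scene stay as the last step left them, time stands still between calls to the robot, and variables do not carry over. Pictures are saved under pics/ and viewed, at most 10 in all, crops included, and the job is handed in when it is done.

```bash
ls; mkdir -p pics
cat > h.py <<'E'
import numpy as np, cv2
from plant import manip
def snap(n):
    m=manip.camera_model(n); p,d=manip.grab_frame(n); 
    return p,d,np.array(m["mtx"]),np.array(m["world_to_cam"])
def world(d,K,T):
    v,u=np.mgrid[:d.shape[0],:d.shape[1]]
    c=np.stack([(u-K[0,2])/K[0,0]*d,(v-K[1,2])/K[1,1]*d,d],-1)
    R,t=T[:3,:3],T[:3,3]
    return (c-t)@R
E
python3 - <<'E'
from h import *
for n in ("top","side"):
    p,d,K,T=snap(n); np.savez(n,p=p,d=d,K=K,T=T)
    cv2.imwrite(f"pics/{n}0.png",cv2.resize(p[...,::-1],(800,600),interpolation=cv2.INTER_CUBIC))
s=manip.state();print(s["tool_pos"],s["tool_rot"],s["gripper_width"],s["time"],manip.grip_point_offset)
E
```

```text
pics
[ 0.22864749 -0.58105795  0.23015202] [-9.55296912e-04  9.82493518e-01  1.86294305e-01 -7.91145614e-05] 1.003050613535264 0.1 0.0187
```

View pics/top0.png

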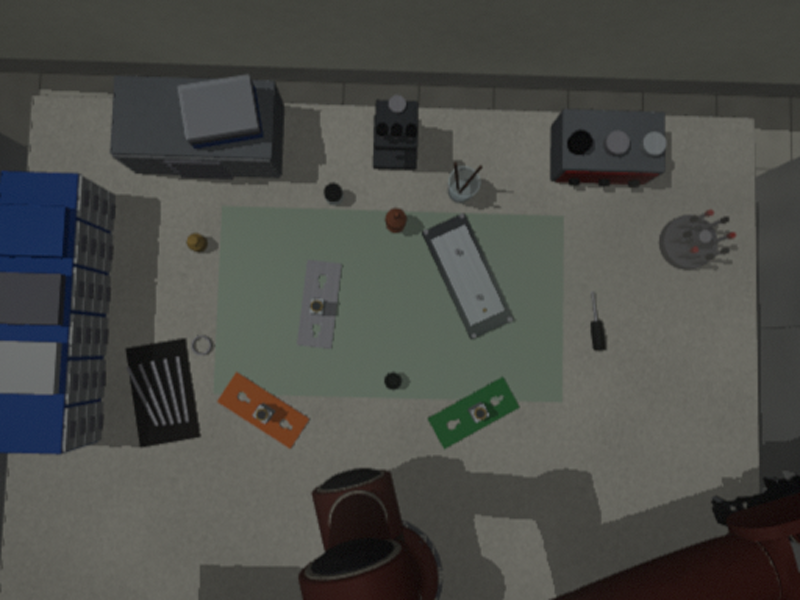

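View pics/side0.png

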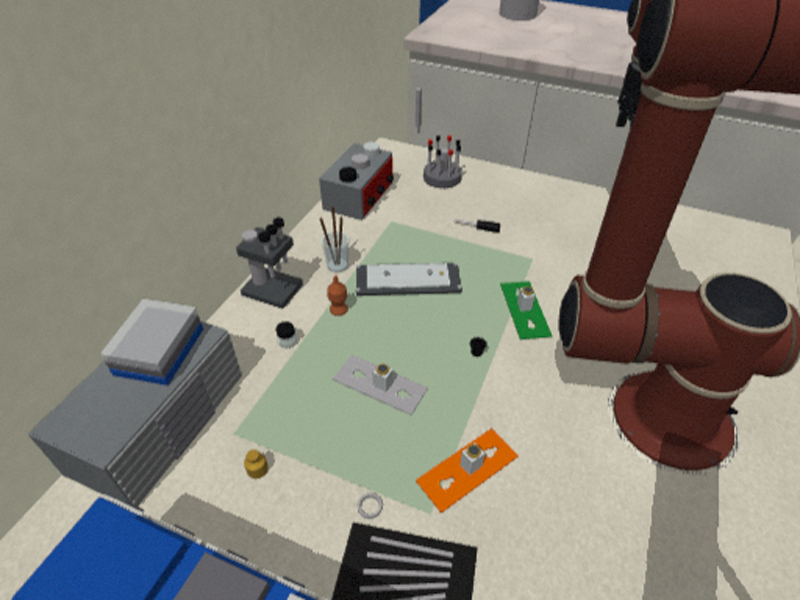

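Top view, three holder-shaped things: grey (317,305), orange (263,412) and green (480,411). The bare steel one at (317,305) fits the description, since green and orange are ruled out. The station is at (468,275). I'll confirm with an enlarged crop and depth fits.

Run:
```python
from h import *
z=np.load("top.npz");p,d,K,T=[z[k] for k in "pdKT"]
cv2.imwrite("pics/crop1.png",cv2.convertScaleAbs(cv2.resize(p[130:220,185:335,::-1],(800,480),interpolation=cv2.INTER_CUBIC),alpha=1.3))
W=world(d,K,T)
def rect(m,name):
    q=W[m][:,:2].astype(np.float32); r=cv2.minAreaRect(q); print(name,len(q),r, np.median(W[m],0))
u0=np.zeros(d.shape,bool); u0[130:220,265:335]=1
rect(u0&(W[...,2]>.009)&(W[...,2]<.035),"base")
rect(u0&(W[...,2]>.0175)&(W[...,2]<.024),"strip")
u1=np.zeros(d.shape,bool); u1[160:226,188:222]=1
hsv=cv2.cvtColor(p,cv2.COLOR_RGB2HSV)
rect(u1&(hsv[...,1]<35)&(W[...,2]<.02),"plate sat")
rect(u1&(W[...,2]>.03),"block")
print(W[100:101,200,2],W[190,200],W[190,240])
```

```text
base 2222 ((0.6038990020751953, -0.13280251622200012), (0.2636232078075409, 0.12848076224327087), 26.36301040649414) [ 0.60021225 -0.15127368  0.01728194]
strip 1006 ((0.5991455912590027, -0.15084652602672577), (0.23205137252807617, 0.09326811879873276), 26.371076583862305) [ 0.59978379 -0.15222684  0.01988924]
plate sat 2144 ((0.540844202041626, 0.14441713690757751), (0.20746126770973206, 0.10563220828771591), 1.879520058631897) [0.54296211 0.1427733  0.00155569]
block 97 ((0.5015605688095093, 0.08430318534374237), (0.16655217111110687, 0.03389451280236244), 65.78697967529297) [0.5260154  0.1432096  0.05029552]
[0.00299253] [0.54427354 0.15367964 0.04444386] [5.50760420e-01 3.20820803e-02 2.53121227e-04]
```

View pics/crop1.png

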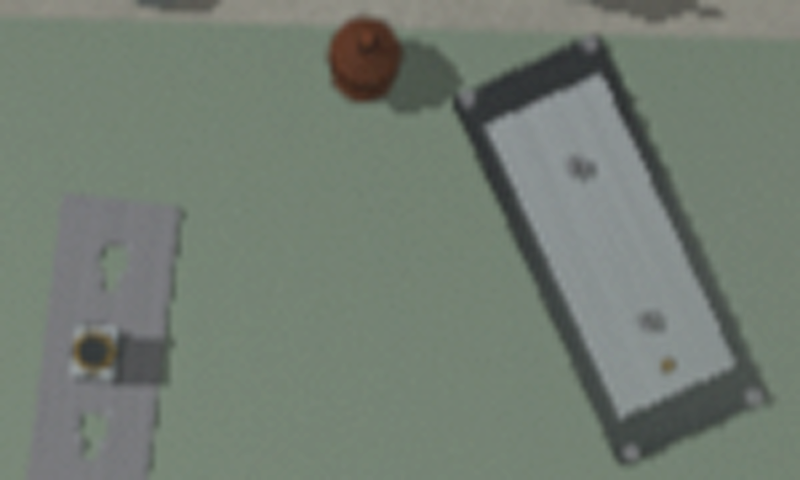

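The crop confirms the grey steel holder: block at crop (95,352), keyholes at (115,265) and (93,432). The station's brass pin is at (668,365), so base +x points up in the image (yaw about 26°). Next I move above the holder for a close look.

```bash
R='[{"x":3.2,"y":-3.6},{"x":3.2,"y":-3.6},{"x":3.2,"y":-3.6},{"x":3.2,"y":-3.6},{"x":3.2,"y":-3.6}]'
python3 -m crank '[{"x":3.2,"y":-3.6},{"x":3.2,"y":-3.6},{"x":3.2,"y":-3.6},{"x":3.2,"y":-3.6},{"x":3.2,"y":-3.6}]' && python3 -m crank '[{"x":3.2,"y":-3.6},{"x":3.2,"y":-3.6},{"x":3.2,"y":-3.6},{"x":3.2,"y":-3.6},{"x":3.2,"y":-3.6}]' && python3 -m crank '[{"x":3.2,"y":-3.6},{"x":3.2,"y":-3.6},{"x":3.2,"y":-3.6},{"x":3.2,"y":-3.6},{"x":3.2,"y":-3.6}]' && python3 -m crank '[{"turn":0.12},{"turn":0.12},{"turn":0.12},{"turn":0.12},{}]'
python3 - <<'E'
from h import *
p,d,K,T=snap("wrist"); np.savez("w1",p=p,d=d,K=K,T=T)
print(manip.state()["tool_pos"],manip.state()["tool_rot"], "cam",-T[:3,:3].T@T[:3,3])
cv2.imwrite("pics/w1.png",p[...,::-1])
E
```

```text
[ 0.22870031 -0.58112245  0.2303317 ] [-8.01622939e-04  9.82490004e-01  1.86313577e-01 -3.52149287e-05] cam [ 0.29470712 -0.55534242  0.37319038]schema error: expected keys x, y, z, turn
```

View pics/w1.png

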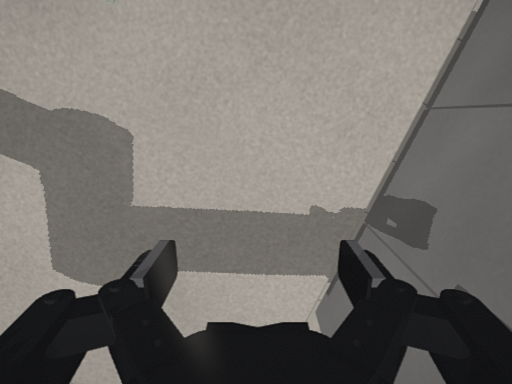

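The arm hasn't moved: the view shows bare bench, and the rows were refused because every row needs all four keys.

```bash
python3 -m crank '[{"x":3.1,"y":-3.6,"z":0,"turn":0},{"x":3.1,"y":-3.6,"z":0,"turn":0},{"x":3.1,"y":-3.6,"z":0,"turn":0},{"x":3.1,"y":-3.6,"z":0,"turn":0},{"x":3.1,"y":-3.6,"z":0,"turn":0}]' && python3 -m crank '[{"x":3.1,"y":-3.6,"z":0,"turn":0},{"x":3.1,"y":-3.6,"z":0,"turn":0},{"x":3.1,"y":-3.6,"z":0,"turn":0},{"x":3.1,"y":-3.6,"z":0,"turn":0},{"x":3.1,"y":-3.6,"z":0,"turn":0}]' && python3 -m crank '[{"x":3.1,"y":-3.6,"z":0,"turn":0},{"x":3.1,"y":-3.6,"z":0,"turn":0},{"x":3.1,"y":-3.6,"z":0,"turn":0},{"x":3.1,"y":-3.6,"z":0,"turn":0},{"x":1,"y":-3.6,"z":0,"turn":0}]' && python3 -m crank '[{"x":0,"y":-3.6,"z":0,"turn":0.12},{"x":0,"y":0,"z":0,"turn":0.12},{"x":0,"y":0,"z":0,"turn":0.12},{"x":0,"y":0,"z":0,"turn":0.12},{"x":0,"y":0,"z":0,"turn":0}]'
python3 - <<'E'
from h import *
p,d,K,T=snap("wrist"); np.savez("w1",p=p,d=d,K=K,T=T)
print(manip.state()["tool_pos"],manip.state()["tool_rot"], "cam",-T[:3,:3].T@T[:3,3])
cv2.imwrite("pics/w2.png",p[...,::-1])
E
```

```text
time: 0.65
tool_pos: [0.3073, -0.3554, 0.2309]
tool_rot: [-0.0, 0.983, 0.186, 0.0]
contact_force: [0.6, 0.1, 0.3]
gripper_width: 0.999
grasp_force: 0.0
time: 1.15
tool_pos: [0.3855, -0.1312, 0.2312]
tool_rot: [0.0, 0.983, 0.186, 0.0]
contact_force: [1.7, -0.6, 0.5]
gripper_width: 1.001
grasp_force: 0.0
time: 1.65
tool_pos: [0.4449, 0.0859, 0.2311]
tool_rot: [-0.0, 0.982, 0.187, 0.0]
contact_force: [-0.0, -0.7, -0.7]
gripper_width: 1.001
grasp_force: 0.0
time: 2.15
tool_pos: [0.4308, 0.1171, 0.231]
tool_rot: [0.0, 0.999, -0.052, -0.0]
contact_force: [0.4, -0.5, -0.5]
gripper_width: 1.001
grasp_force: 0.0
[0.43089827 0.1170021  0.23103973] [ 2.43736585e-05  9.98682531e-01 -5.13142304e-02 -2.28019792e-04] cam [0.50146103 0.10951799 0.373941  ]
```

View pics/w2.png

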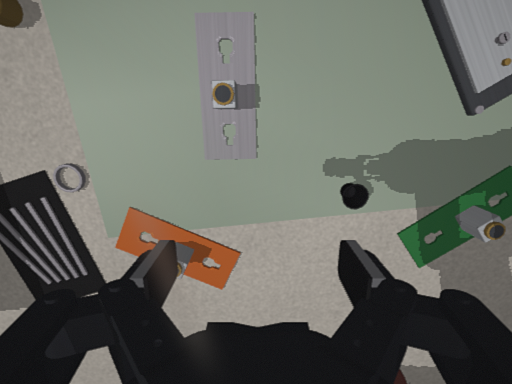

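The wrist view shows the holder upright in the image: block (224,94), wide holes (225,46) and (229,129), both slots running downward. Holder +x is therefore up, away from the robot. Now I measure its pose.

```bash
cat >> h.py <<'E'
def ray(uv,z,K,T):
    uv=np.atleast_2d(uv).astype(float); R=T[:3,:3]; c=-R.T@T[:3,3]
    r=np.c_[(uv[:,0]-K[0,2])/K[0,0],(uv[:,1]-K[1,2])/K[1,1],np.ones(len(uv))]@R
    return c+r*((z-c[2])/r[:,2])[:,None]
def yaw():
    w,x,y,z=manip.state()["tool_rot"]; return np.arctan2(2*(x*y+w*z),1-2*(y*y+z*z))
def plan(tgt,ty):
    s=manip.state(); p=np.array(s["tool_pos"]); th=yaw(); d=np.array(tgt)-p
    c,n=np.cos(th),np.sin(th)
    print("yaw %.4f turn %.4f | x %.2f y %.2f z %.2f cm (before turn)"%(th,th-ty,100*(d[0]*c+d[1]*n),100*(d[0]*n-d[1]*c),-100*d[2]))
E
python3 - <<'E'
from h import *
z=np.load("w1.npz");p,d,K,T=[z[k] for k in "pdKT"]
W=world(d,K,T)
hsv=cv2.cvtColor(p,cv2.COLOR_RGB2HSV)
print(hsv[70,210],hsv[70,290],hsv[95,250],hsv[95,290])
R=p.astype(int); m=np.zeros(d.shape,np.uint8); m[5:168,185:270]=1
m&=((R[...,1]-R[...,0])<4).astype(np.uint8)
n,l,st,_=cv2.connectedComponentsWithStats(m); k=1+st[1:,4].argmax(); print(st[k])
v,u=np.where(l==k)
q=ray(np.c_[u,v],.004,K,T)[:,:2].astype(np.float32); r=cv2.minAreaRect(q); print("plate",r)
b=(W[...,2]>.046)&(m>0)|((W[...,2]>.046)&(W[...,2]<.06)); b[:, :190]=0;b[:,270:]=0;b[170:]=0
print("block top",W[b].mean(0),cv2.minAreaRect(W[b][:,:2].astype(np.float32)),W[b][:,2].max())
print(W[60,215],W[60,275])
E
```

```text
[144   9 138] [ 54  25 145] [143  10  99] [ 51  24 146]
[ 194   12   63  148 7734]
plate ((0.5339770317077637, 0.14377057552337646), (0.07054537534713745, 0.17419113218784332), 84.9087142944336)
block top [0.52563429 0.14240081 0.0654981 ] ((0.5237216949462891, 0.13185693323612213), (0.05401073396205902, 0.03257453814148903), 76.19525146484375) 0.3739410017534873
[0.57024048 0.15376783 0.00529309] [0.56315922 0.08013241 0.001367  ]
```

```bash
python3 -c "
from h import *
plan([.527,.1444,.012],-.089)"
```

```text
yaw -0.1027 turn -0.0137 | x 9.28 y -3.71 z 21.90 cm (before turn)
```

```bash
python3 -m crank '[{"x":4,"y":-2,"z":0,"turn":0},{"x":4,"y":-1.7,"z":0,"turn":0},{"x":1.28,"y":0,"z":3,"turn":-0.014},{"x":0,"y":0,"z":3.5,"turn":0},{"x":0,"y":0,"z":3,"turn":0}]' 55 && python3 -m crank '[{"x":0,"y":0,"z":2.5,"turn":0},{"x":0,"y":0,"z":2,"turn":0},{"x":0,"y":0,"z":0,"turn":0},{"x":0,"y":0,"z":0,"turn":0}]'
python3 - <<'E'
from h import *
plan([.527,.1444,.012],-.089)
p,d,K,T=snap("wrist")
cv2.imwrite("pics/w3.png",p[...,::-1])
E
```

```text
time: 2.7
tool_pos: [0.5274, 0.1438, 0.1345]
tool_rot: [0.0, 0.999, -0.044, -0.001]
contact_force: [0.6, -0.0, -0.1]
gripper_width: 0.551
grasp_force: 0.0
time: 3.1
tool_pos: [0.5272, 0.1439, 0.0914]
tool_rot: [0.0, 0.999, -0.045, -0.0]
contact_force: [0.0, -0.5, 0.5]
gripper_width: 0.551
grasp_force: 0.0
yaw -0.0901 turn -0.0011 | x -0.03 y -0.05 z 7.94 cm (before turn)
```

View pics/w3.png

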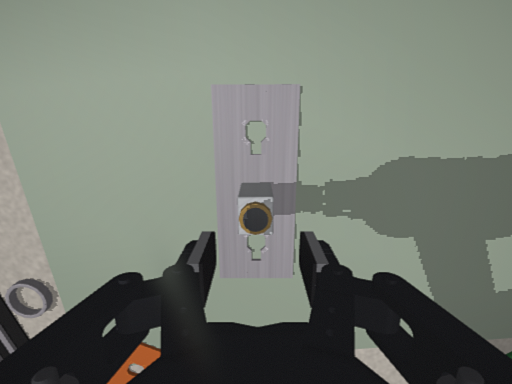

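The block (256,216) sits centred between the pads (208 and 312). I descend and close.

```bash
python3 -m crank '[{"x":0,"y":0,"z":2.5,"turn":0},{"x":0,"y":0,"z":2.5,"turn":0},{"x":0,"y":0,"z":1.7,"turn":0},{"x":0,"y":0,"z":1.2,"turn":0},{"x":0,"y":0,"z":0,"turn":0}]' && python3 -m crank '[{"x":0,"y":0,"z":0,"turn":0},{"x":0,"y":0,"z":0,"turn":0},{"x":0,"y":0,"z":0,"turn":0},{"x":0,"y":0,"z":0,"turn":0},{"x":0,"y":0,"z":0,"turn":0}]' 0
```

```text
time: 3.65
tool_pos: [0.5269, 0.1439, 0.0118]
tool_rot: [0.0, 0.999, -0.045, -0.001]
contact_force: [0.6, 1.2, 0.3]
gripper_width: 0.548
grasp_force: 0.0
time: 4.15
tool_pos: [0.5289, 0.1443, 0.0142]
tool_rot: [-0.0, 0.999, -0.046, 0.002]
contact_force: [-0.4, 0.5, 6.6]
gripper_width: 0.295
grasp_force: 60.7
```

```bash
python3 -m crank '[{"x":0,"y":0,"z":-1,"turn":0},{"x":0,"y":0,"z":-3,"turn":0},{"x":0,"y":0,"z":-4,"turn":0},{"x":0,"y":0,"z":-4,"turn":0},{"x":0,"y":0,"z":0,"turn":0}]'
python3 - <<'E'
from h import *
p,d,K,T=snap("wrist"); np.savez("w4",p=p,d=d,K=K,T=T)
cv2.imwrite("pics/w4.png",p[...,::-1])
plan([.54,-.12,.15],.46)
E
```

```text
time: 4.65
tool_pos: [0.531, 0.1445, 0.1392]
tool_rot: [-0.001, 0.999, -0.046, 0.006]
contact_force: [1.4, -0.3, -2.4]
gripper_width: 0.298
grasp_force: 60.0
yaw -0.0911 turn -0.5511 | x 3.49 y 26.21 z -1.44 cm (before turn)
```

View pics/w4.png

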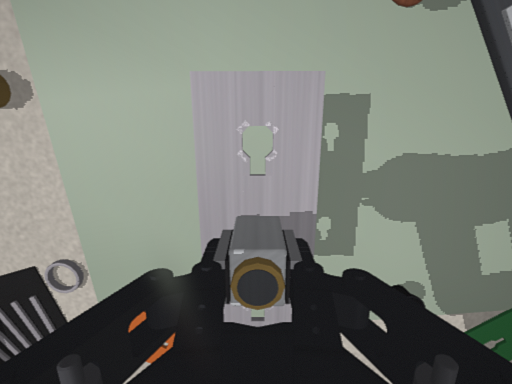

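The holder is gripped and lifted; its plate is visible with a keyhole at (257,150). Next I go beside the station, yaw aligned, to see the screws past the plate.

```bash
python3 -m crank '[{"x":0,"y":0,"z":-3,"turn":-0.138},{"x":0,"y":0,"z":-2,"turn":-0.138},{"x":0,"y":0,"z":-1,"turn":-0.138},{"x":0,"y":0,"z":0,"turn":-0.138},{"x":0,"y":0,"z":0,"turn":0}]'; python3 -c "
from h import *
plan([.488,-.083,.2],.46)"
```

```text
time: 5.2
tool_pos: [0.5257, 0.1437, 0.1896]
tool_rot: [-0.0, 0.974, 0.228, -0.002]
contact_force: [-0.2, 0.2, -4.1]
gripper_width: 0.298
grasp_force: 59.8
yaw 0.4605 turn 0.0005 | x -13.45 y 18.64 z -1.04 cm (before turn)
```

```bash
python3 -m crank '[{"x":-2.5,"y":3.4,"z":0,"turn":0},{"x":-2.7,"y":3.8,"z":0,"turn":0},{"x":-2.7,"y":3.8,"z":0,"turn":0},{"x":-2.7,"y":3.8,"z":-0.5,"turn":0},{"x":-2.7,"y":3.8,"z":-0.5,"turn":0}]' >/dev/null; python3 -m crank '[{"x":0,"y":0,"z":0,"turn":0},{"x":0,"y":0,"z":0,"turn":0},{"x":0,"y":0,"z":0,"turn":0}]'
python3 - <<'E'
from h import *
p,d,K,T=snap("wrist"); np.savez("w5",p=p,d=d,K=K,T=T)
s=manip.state(); np.savez("w5s",pos=s["tool_pos"],rot=s["tool_rot"]); print(K[0,0],yaw())
cv2.imwrite("pics/w5.png",cv2.resize(p[...,::-1],(800,600),interpolation=cv2.INTER_CUBIC))
E
```

```text
time: 6.0
tool_pos: [0.4901, -0.0808, 0.2005]
tool_rot: [-0.001, 0.974, 0.228, -0.001]
contact_force: [0.7, -0.1, -3.5]
gripper_width: 0.295
grasp_force: 60.9
273.12643613979367 0.461164914786541
```

View pics/w5.png

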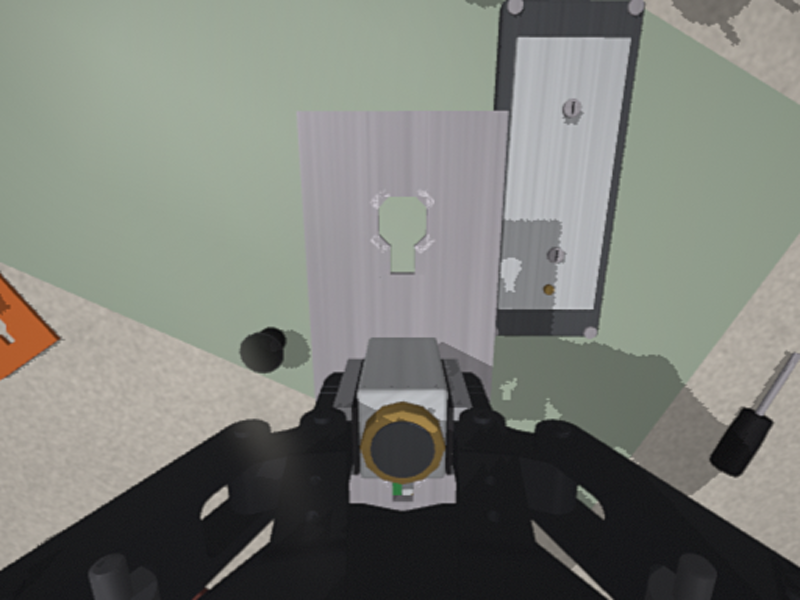

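Screw heads are at (572,108) and (556,255), the pin at (548,289), and the held plate's front edge at v=112 with its hole at (402,220). I compute everything from this frame.

Run:
```python
from h import *
z=np.load("w5.npz");p,d,K,T=[z[k] for k in "pdKT"]; W=world(d,K,T)
S=[]
for (u,v) in ((366,69),(356,163)):
    q=W[v-12:v+13,u-12:u+13].reshape(-1,3); h=q[(q[:,2]>.0275)&(q[:,2]<.036)]; mm=(h[:,:2].max(0)+h[:,:2].min(0))/2
    r=ray([[u,v]],.031,K,T)[0]; print("screw",len(h),h.mean(0),mm,"ray",r); S.append(r[:2])
s=S[0]-S[1]; print("dist",np.hypot(*s),"yaw",np.arctan2(s[1],s[0]),"mid",(S[0]+S[1])/2)
m=(W[...,2]>.018)&(W[...,2]<.0225); m[:,:320]=0; m[220:]=0
print("strip",cv2.minAreaRect(W[m][:,:2].astype(np.float32)))
m=(W[...,2]>.010)&(W[...,2]<.036); m[:,:320]=0; m[225:]=0;m[:,420:]=0
print("base",cv2.minAreaRect(W[m][:,:2].astype(np.float32)))
print("pin",ray([[548*.64,289*.64]],.025,K,T))
# plate plane
m=np.zeros(d.shape,bool); m[73:230,198:312]=1; m&=(W[...,2]>.15)&(W[...,2]<.24); m[205:,225:290]=0
Q=W[m]; A=np.c_[Q[:,:2]-Q[:,:2].mean(0),np.ones(len(Q))]; 
for _ in range(3):
    c=np.linalg.lstsq(A,Q[:,2],rcond=None)[0]; k=abs(Q[:,2]-A@c)<.003; Q,A=Q[k],A[k]
s5=np.load("w5s.npz"); pos=s5["pos"]; th=.4612
e=np.array([np.cos(th),np.sin(th)]); n=np.array([-e[1],e[0]])
print("plate n",len(Q),"zmean",c[2],"slope fwd",c[:2]@e,"left",c[:2]@n,"center",Q.mean(0),"res",(Q[:,2]-A@c).std())
loc=lambda P:((P[:2]-pos[:2])@e,(P[:2]-pos[:2])@n,P[2]-pos[2])
L=np.array([loc(x) for x in Q])
print("front max",np.percentile(L[:,0],99.8),"left/right by x:")
for a in (.0,.03,.06,.085):
    t=L[abs(L[:,0]-a)<.006]; 
    if len(t): print(a,t[:,1].min(),t[:,1].max(),t[:,2].mean())
t=L[(abs(L[:,1])<.03)]
# hole: pixels not plate
hm=np.zeros(d.shape,bool); hm[118:180,235:280]=1; hm&=(W[...,2]<.1)
v,u=np.where(hm); X=ray(np.c_[u,v],Q[:,2].mean(),K,T); H=np.array([loc(x) for x in X]); print("hole x",H[:,0].min(),H[:,0].max(),"y",H[:,1].min(),H[:,1].max())
```

```text
screw 119 [ 0.64433066 -0.13114687  0.03118155] [ 0.64461586 -0.13137891] ray [ 0.64443144 -0.13154454  0.031     ]
screw 92 [ 0.55491813 -0.17454799  0.03121676] [ 0.55483088 -0.17492148] ray [ 0.55512475 -0.1754065   0.031     ]
dist 0.09949651812707049 yaw 0.45653330065236386 mid [ 0.5997781  -0.15347552]
strip ((0.6072713136672974, -0.14833346009254456), (0.20788678526878357, 0.08279953896999359), 24.978605270385742)
base ((0.5986737608909607, -0.15411677956581116), (0.2400786578655243, 0.09557254612445831), 26.0653018951416)
pin [[ 0.5296631  -0.18639861  0.025     ]]
plate n 15052 zmean 0.1905338646832779 slope fwd -0.005997709385353268 left 0.0008208965749600361 center [ 0.53762038 -0.05537783  0.19053379] res 0.0006405472713813453
front max 0.09094126924883573 left/right by x:
0.0 -0.03268740992282518 0.03463446659074793 -0.010066628018394789
0.03 -0.03168571005392959 0.03454173696378855 -0.010187099947557699
0.06 -0.030184459165993896 0.032649876464924135 -0.010360810715010606
0.085 -0.029097427012780726 0.03099407927714516 -0.01051075357899578
hole x 0.03826576610012558 0.06431546380985904 y -0.008490146221261756 0.007643249462235668
```

```bash
python3 -c "
from h import *
z=np.load('w5.npz');K,T=z['K'],z['T']; pos=np.load('w5s.npz')['pos'];e=np.array([np.cos(.4612),np.sin(.4612)])
for uv in ((297,112),(402,112),(508,112)):
  P=ray([[uv[0]*.64,uv[1]*.64]],.1900,K,T)[0]; print((P[:2]-pos[:2])@e,(P[:2]-pos[:2])@[-e[1],e[0]])
plan([.5933,-.1560,.075],.455)"
```

```text
0.09162502336400767 0.03437279562011202
0.09154687603828046 -0.00037764376359914126
0.09146804498813828 -0.035432120727861977
yaw 0.4612 turn 0.0062 | x 5.87 y 11.34 z 12.59 cm (before turn)
```

```bash
python3 -m crank '[{"x":1.5,"y":3,"z":0,"turn":0.006},{"x":1.5,"y":3,"z":0,"turn":0},{"x":1.5,"y":3,"z":0,"turn":0},{"x":1.47,"y":2.3,"z":1,"turn":0},{"x":0,"y":0,"z":3,"turn":0}]' >/dev/null; python3 -m crank '[{"x":0,"y":0,"z":3,"turn":0},{"x":0,"y":0,"z":3,"turn":0},{"x":0,"y":0,"z":2,"turn":0},{"x":0,"y":0,"z":0,"turn":0},{"x":0,"y":0,"z":0,"turn":0}]';  python3 - <<'E'
from h import *
plan([.5942,-.1560,.055],.455)
p,d,K,T=snap("wrist"); np.savez("w6",p=p,d=d,K=K,T=T)
cv2.imwrite("pics/w6.png",cv2.resize(p[...,::-1],(800,600),interpolation=cv2.INTER_CUBIC))
E
```

```text
time: 7.05
tool_pos: [0.5943, -0.1556, 0.0819]
tool_rot: [-0.0, 0.974, 0.226, -0.0]
contact_force: [-0.3, -0.1, -3.9]
gripper_width: 0.298
grasp_force: 61.1
yaw 0.4562 turn 0.0012 | x -0.03 y 0.03 z 2.69 cm (before turn)
```

View pics/w6.png

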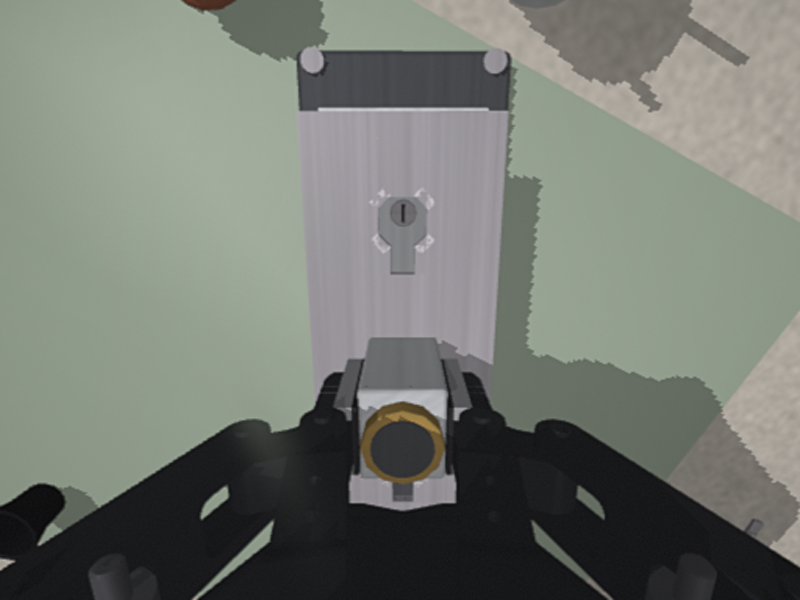

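The front screw head shows at (403,212) inside the hole, whose wide part is centred near (402,220). I check the offset in 3D.

```bash
python3 -c "
from h import *
z=np.load('w6.npz');K,T,d=z['K'],z['T'],z['d'];W=world(d,K,T)
e=np.array([np.cos(.456),np.sin(.456)]); n=np.array([-e[1],e[0]])
pos=np.array(manip.state()['tool_pos'])[:2]
f=lambda P:np.array([(P[:2]-pos)@e,(P[:2]-pos)@n])*1000
H=f(ray([[403*.64,212.5*.64]],.031,K,T)[0])
for nm,uv in (('hole front',(402,196)),('slot end',(402,274)),('hole L',(378,219)),('hole R',(428,219)),('front edge',(402,111))): print(nm,f(ray([[uv[0]*.64,uv[1]*.64]],.0719,K,T)[0]))
print('head',H)
q=W[120:152,243:274].reshape(-1,3); q=q[(q[:,2]>.0285)&(q[:,2]<.036)]; print(len(q),f(q.mean(0)), q[:,2].mean())
"
```

```text
hole front [64.39475331  0.88179807]
slot end [36.67671326  0.89519256]
hole L [56.51993123  9.359221  ]
hole R [56.50989779 -8.29409319]
front edge [91.59622878  0.86865321]
head [55.63877152  0.43001849]
228 [55.68708694  0.54298813] 0.031473644446230305
```

Head and hole agree within 0.3 mm. I lower gently.

```bash
python3 -m crank '[{"x":0,"y":0,"z":1.5,"turn":0},{"x":0,"y":0,"z":1.2,"turn":0},{"x":0,"y":0,"z":0.6,"turn":0},{"x":0,"y":0,"z":0.4,"turn":0},{"x":0,"y":0,"z":0.2,"turn":0}]'; python3 -m crank '[{"x":0,"y":0,"z":0.2,"turn":0},{"x":0,"y":0,"z":0.2,"turn":0},{"x":0,"y":0,"z":0.2,"turn":0},{"x":0,"y":0,"z":0,"turn":0}]'
```

```text
time: 7.6
tool_pos: [0.5939, -0.1568, 0.0425]
tool_rot: [-0.0, 0.974, 0.225, -0.0]
contact_force: [-0.3, 0.4, -2.8]
gripper_width: 0.295
grasp_force: 61.3
time: 8.0
tool_pos: [0.5945, -0.157, 0.0375]
tool_rot: [0.0, 0.974, 0.225, 0.0]
contact_force: [0.4, -0.2, -1.9]
gripper_width: 0.293
grasp_force: 61.3
```

```bash
python3 -m crank '[{"x":0,"y":0,"z":0.1,"turn":0},{"x":0,"y":0,"z":0.1,"turn":0},{"x":0,"y":0,"z":0.05,"turn":0},{"x":0,"y":0,"z":0,"turn":0}]'; python3 -m crank '[{"x":0,"y":0,"z":0.05,"turn":0},{"x":0,"y":0,"z":0.05,"turn":0},{"x":0,"y":0,"z":0,"turn":0},{"x":0,"y":0,"z":0,"turn":0}]'
```

```text
time: 8.4
tool_pos: [0.5945, -0.157, 0.035]
tool_rot: [0.0, 0.974, 0.225, 0.0]
contact_force: [0.4, -0.3, -2.8]
gripper_width: 0.299
grasp_force: 61.4
time: 8.8
tool_pos: [0.5944, -0.157, 0.0343]
tool_rot: [0.0, 0.974, 0.225, 0.0]
contact_force: [-1.8, -0.8, 1.4]
gripper_width: 0.297
grasp_force: 61.9
```

```bash
python3 -m crank '[{"x":0,"y":-0.05,"z":0.03,"turn":0},{"x":0,"y":-0.05,"z":0.03,"turn":0},{"x":0,"y":0,"z":0,"turn":0},{"x":0,"y":0,"z":0,"turn":0}]'; python3 -m crank '[{"x":0.2,"y":0,"z":0,"turn":0},{"x":0.2,"y":0,"z":0,"turn":0},{"x":0,"y":0,"z":0,"turn":0}]'; python3 -c "
from h import *
print(yaw(),manip.state()['ft_torque'])"
```

```text
time: 9.2
tool_pos: [0.5944, -0.1569, 0.0342]
tool_rot: [0.001, 0.974, 0.225, 0.0]
contact_force: [-3.3, -4.4, 4.7]
gripper_width: 0.298
grasp_force: 62.4
time: 9.5
tool_pos: [0.5976, -0.1548, 0.0342]
tool_rot: [0.0, 0.974, 0.225, -0.0]
contact_force: [-4.5, -2.9, 6.2]
gripper_width: 0.301
grasp_force: 62.6
0.4547968128466562 [-0.22096485  0.47827476  0.01962941]
```

```bash
python3 -m crank '[{"x":0.2,"y":0,"z":0,"turn":0},{"x":0.2,"y":0,"z":0,"turn":0},{"x":0.2,"y":0,"z":0,"turn":0},{"x":0,"y":0,"z":0,"turn":0}]'; python3 -m crank '[{"x":0.2,"y":0,"z":0,"turn":0},{"x":0.15,"y":0,"z":0,"turn":0},{"x":0,"y":0,"z":0,"turn":0}]'
```

```text
time: 9.9
tool_pos: [0.603, -0.152, 0.0342]
tool_rot: [0.0, 0.974, 0.225, -0.0]
contact_force: [-3.7, -3.1, 5.8]
gripper_width: 0.292
grasp_force: 62.6
time: 10.2
tool_pos: [0.6061, -0.1505, 0.0342]
tool_rot: [0.0, 0.974, 0.225, -0.0]
contact_force: [-4.2, -2.3, 6.7]
gripper_width: 0.295
grasp_force: 62.7
```

```bash
python3 -m crank '[{"x":0.1,"y":0,"z":0,"turn":0},{"x":0.1,"y":0,"z":0,"turn":0},{"x":0,"y":0,"z":0,"turn":0}]'; python3 -m crank '[{"x":0.07,"y":0,"z":0,"turn":0},{"x":0,"y":0,"z":0,"turn":0},{"x":0,"y":0,"z":0,"turn":0}]'
```

```text
time: 10.5
tool_pos: [0.6077, -0.1497, 0.0342]
tool_rot: [0.0, 0.974, 0.225, -0.0]
contact_force: [-5.7, -2.3, 6.6]
gripper_width: 0.299
grasp_force: 62.7
time: 10.8
tool_pos: [0.6082, -0.1494, 0.0342]
tool_rot: [0.0, 0.974, 0.225, -0.0]
contact_force: [-6.0, -2.6, 7.1]
gripper_width: 0.297
grasp_force: 62.8
```

```bash
python3 -m crank '[{"x":0.08,"y":0,"z":0,"turn":0},{"x":0,"y":0,"z":0,"turn":0},{"x":0,"y":0,"z":0,"turn":0}]'; python3 -m crank '[{"x":0.08,"y":0,"z":0,"turn":0},{"x":0,"y":0,"z":0,"turn":0},{"x":0,"y":0,"z":0,"turn":0}]'
```

```text
time: 11.1
tool_pos: [0.6088, -0.1491, 0.0342]
tool_rot: [0.0, 0.974, 0.225, -0.001]
contact_force: [-7.2, -4.0, 7.2]
gripper_width: 0.293
grasp_force: 62.8
time: 11.4
tool_pos: [0.6089, -0.1491, 0.0341]
tool_rot: [0.0, 0.974, 0.225, -0.001]
contact_force: [-8.2, -4.0, 9.9]
gripper_width: 0.297
grasp_force: 63.1
```

```bash
python3 -m crank '[{"x":0.12,"y":0,"z":0,"turn":0},{"x":0,"y":0,"z":0,"turn":0},{"x":0,"y":0,"z":0,"turn":0}]'; python3 -m crank '[{"x":0.12,"y":0,"z":0,"turn":0},{"x":0,"y":0,"z":0,"turn":0},{"x":0,"y":0,"z":0,"turn":0}]'
```

```text
time: 11.7
tool_pos: [0.609, -0.149, 0.0342]
tool_rot: [0.0, 0.974, 0.225, -0.003]
contact_force: [-13.7, -5.4, 11.3]
gripper_width: 0.296
grasp_force: 63.4
time: 12.0
tool_pos: [0.609, -0.149, 0.0341]
tool_rot: [0.0, 0.974, 0.226, -0.004]
contact_force: [-16.8, -7.6, 13.5]
gripper_width: 0.299
grasp_force: 63.7
```

That is a firm stop at the predicted place. I relax the command, release, rise and look.

```bash
python3 -m crank '[{"x":-0.15,"y":0,"z":-0.05,"turn":0},{"x":-0.1,"y":0,"z":-0.05,"turn":0},{"x":0,"y":0,"z":0,"turn":0}]'; python3 -m crank '[{"x":0,"y":0,"z":0,"turn":0},{"x":0,"y":0,"z":0,"turn":0},{"x":0,"y":0,"z":0,"turn":0},{"x":0,"y":0,"z":0,"turn":0}]' 50; python3 -m crank '[{"x":0,"y":0,"z":-1,"turn":0},{"x":0,"y":0,"z":-3,"turn":0},{"x":0,"y":0,"z":-4,"turn":0},{"x":-4,"y":0,"z":-3,"turn":0},{"x":-4,"y":0,"z":-2,"turn":0}]'; python3 -m crank '[{"x":-4,"y":0,"z":-2,"turn":0},{"x":-2,"y":0,"z":0,"turn":0},{"x":0,"y":0,"z":0,"turn":0},{"x":0,"y":0,"z":0,"turn":0}]'
python3 - <<'E'
from h import *
p,d,K,T=snap("wrist"); np.savez("w7",p=p,d=d,K=K,T=T)
cv2.imwrite("pics/w7.png",cv2.resize(p[:,100:420,::-1],(500*1,600),interpolation=cv2.INTER_CUBIC))
E
```

```text
time: 12.3
tool_pos: [0.609, -0.1489, 0.0342]
tool_rot: [0.0, 0.974, 0.225, -0.001]
contact_force: [-4.3, -4.0, 3.8]
gripper_width: 0.292
grasp_force: 62.2
time: 12.7
tool_pos: [0.6098, -0.1478, 0.034]
tool_rot: [-0.0, 0.974, 0.226, 0.0]
contact_force: [0.5, -0.3, 0.3]
gripper_width: 0.502
grasp_force: 0.0
time: 13.2
tool_pos: [0.5389, -0.1839, 0.1685]
tool_rot: [0.002, 0.974, 0.226, 0.002]
contact_force: [-0.6, -1.7, 0.1]
gripper_width: 0.499
grasp_force: 0.0
time: 13.6
tool_pos: [0.4842, -0.2097, 0.1848]
tool_rot: [0.0, 0.974, 0.225, 0.001]
contact_force: [0.4, 0.6, 0.3]
gripper_width: 0.501
grasp_force: 0.0
```

View pics/w7.png

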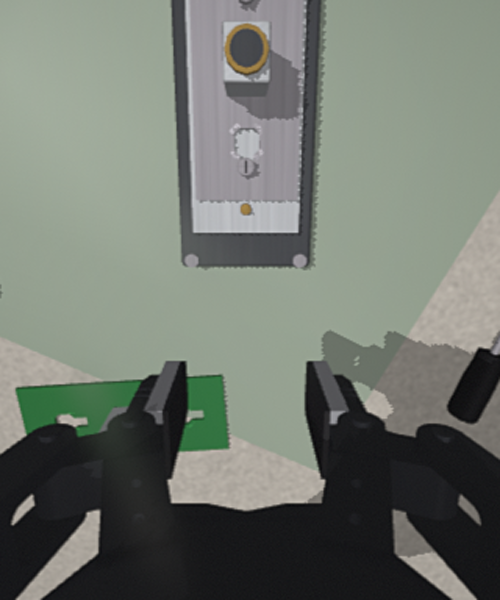

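The screw head sits at the slot end (247,168), and the brass pin (246,209) is exposed just behind the plate edge at v≈201. I check the pin height by depth, then hand in.

Run:
```python
from h import *
z=np.load("w7.npz");p,d,K,T=[z[k] for k in "pdKT"];W=world(d,K,T)
u,v=int(246*.64+100),int(209*.64); print("pin z",W[v-3:v+4,u-3:u+4,2].round(4).max(),"strip",np.median(W[v+8:v+12,u-20:u+20,2]),"plate",np.median(W[110:125,u-28:u-12,2]))
b=(W[...,2]>.069)&(W[...,2]<.08);b[80:]=0; c=W[b].mean(0); e=np.array([np.cos(.455),np.sin(.455)]); r=c[:2]-[.5987,-.1541]; print("disc in base",b.sum(),r@e,r@[-e[1],e[0]],c[2])
s=manip.state(); print(s["contact_force"],s["grasp_force"])
```

```text
pin z 0.0268 strip 0.020353887265760366 plate 0.02442820778686685
disc in base 799 0.00895528149545289 -0.0002603114115024293 0.07407992251163527
[ 0.23322571 -0.1724366  -0.00456438] 0.0
```

```bash
python3 -c "
from plant import manip
print(manip.job_done())"
```

```text
the job is handed in; nothing more can be done
None
```

The holder is locked on the station: plate flat on the strip and against its stop, catch pin up behind it, gripper clear. The push against the stop peaked at about 23 N at the wrist, and I handed the job in after about 14 s of robot time.

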